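# Prove the clamp screw of an air-line stand

### The arm

A 6-joint arm with a two-finger parallel gripper is mounted at the origin on the work surface. World frame = base frame: x ahead of the robot, y to its left, z up, the work surface at z = 0. Lengths are in m, angles in rad, forces in N, time in s.
With the tool pointing down it reaches from about 0.225 to 0.875 m from the base axis. Payload 3.4 kg.
Tool frame: the origin (TCP) lies midway between the tips of the shut fingers; the grasp point (between the pads) lies 19 mm behind it (manip.grasp_offset is the distance from the TCP to the grasp point, in m); x points along the fingers, y is the direction in which the jaws open and shut, and the axes are right-handed (so a half turn about x gives the same grasp; the last joint's range is limited). The gripper opens to 85 mm and grips with 20 to 120 N. Pads are 22 mm wide; open, the fingers measure 114 mm over their backs; the gripper's body (76 mm by 85 mm) begins 54 mm behind the grasp point. The pads swing forward as they close: fully open they stand 13 mm farther back than shut.
Start: joints at [-1.29, 0.276, 1.505, -0, 1.361, -0.121], TCP at [0.225, -0.529, 0.231] pointing down, gripper open.
Joint ranges: [-2.89, 2.89], [-0.75, 2.08], [0.22, 2.7], [-1.18, 4.32], [0.11, 2.71], [-2.7, 2.7]. Speed limits (rad/s): [2.57, 2.57, 3.14, 3.14, 3.14, 3.14].

### API

Orientations are given as a unit quaternion [w, x, y, z].
In Python, from rig import manip gives the robot as it stands.
- The arm moves only by the shell command python3 -m creep 'ROWS' [OPENING] [FORCE]. ROWS is a JSON object of lists of equal length, an entry for each row: "delta_pos": the shift along the tool's x, y, z in cm, a list of three; "dr": the turn, a rotation vector about the tool's x, y, z in rad, a list of three. In form: {"delta_pos": [[dx, dy, dz], ...], "dr": [[rx, ry, rz], ...]}. A call has 1 to 10 rows; each row is the pose to reach, as a shift and turn from the pose commanded when the call began, along the tool's axes at that moment; what a row does not reach only later rows make up. A row lasts 1/10 s, in which the tool goes at most 50 mm and 8.59 degrees, less where a joint would pass 70% of its speed; a pose out of reach is approached as far as the arm can. A call with a gripper value outside its range is refused whole. OPENING is the opening, from -1 (shut) to 1 (fully open), set as the call begins (- or left out, the last holds). The fingers move at their own pace and stop on an object; FORCE is the grip in N (left out, the last holds). Time passes only in rows, so rows that repeat a pose let the fingers close. It gives the time, the measured TCP pose, the force and the opening at its end, in the units of the state.
- manip.get_state(): the state, without advancing time (a new reading comes with each control period).
- manip.get_image(name): name is "scene" or "side" or "wrist"; returns a dict with "pixels" (384x512x3 uint8, blue, green, red), "depth" (384x512 float32, m along the optical axis (not along the pixel's ray), 0 where there is no reading), "intrinsics" (3x3 intrinsics, pixels), "rvec" (rotation vector, rad) and "tvec" (3), from world to camera coordinates, as OpenCV has them. Camera axes: x right, y down, z forward; pixel columns grow to the right and rows downward; lengths in m; the calibration is good to about 2 mm. The wrist camera is an equidistant fisheye: a pixel r from the principal point sees the ray r / f radians off the axis. A picture is of the moment at which its call begins.
- manip.sign_off(): hands the job in, once; it reports no verdict.
The state is a dict: "clock": time; "qpos": joint angles; "qd": joint speeds; "effort": joint torques, N m; "position": TCP position; "ee_rot": TCP orientation; "contact_force": force on the tool from outside, world axes, zero at the start; "moment": the same for the moment, N m; "width": finger opening in m.
Only numpy, scipy, OpenCV 4.12 (cv2) and the standard library are available. Lean on these libraries where they do the work, as an engineer would, in place of code of your own. Each camera call takes 0.05 s, during which the arm holds its last target. There are 200 camera calls.

### The job

Push the orange ball of the clamp lever on the grey air pipe clockwise (seen from above) until the screw is fully home, then lean on the ball with about 15 N for a good second to prove that it holds, never more than 20 N. Then push the ball back the other way with about 4 N for a second, and no more than 7 N, to check that the screw does not come loose. Leave the screw home with nothing touching the lever, and leave the other things on the bench where they are.

Things in the scene. Friction and masses are not known exactly. Their poses are not given: they have to be found in the camera images.
- stand: Fixed stand: aluminium plate 100 x 160 x 10 mm carrying a level grey pipe (32 mm thick, 300 mm long, axis 45 mm above the bench, end caps 40 mm thick) held in a white saddle block (56 x 50 mm, top 76 mm above the bench). Origin on the bench under the screw; y along the pipe, x across it, z up. The lever swings on its -x side, over nothing taller than the saddle.
- screw_axis (a point): A point on the vertical axis of the clamp screw, which stands on top of the saddle block: 119 mm above the bench, level with the centre of the lever's ball. Axes as stand.
- lever_ball (a point): Centre of the orange ball (26 mm diameter) at the end of the black clamp lever, 65 mm out from the screw axis, 119 mm above the bench. The arm, a 12 mm thick rod, rises gently to it from a black hub (34 mm diameter, 94 to 124 mm above the bench). The ball swings on a level circle round the screw axis; clockwise from above tightens.
- clamp_screw (a joint): Angle of the screw, rad, growing clockwise from above (tightening). Starts between 0 and 0.5; solid stop (screw home) at 1.30. The lever points 130 degrees clockwise of the stand's +x axis at 0, about 205 when home. The thread is stiff: either way it turns only under 0.5 N m (7.7 N at the ball, square to the lever) and stays where left.
- lever (a joint): Springy flex of the lever against the screw, rad, positive when pushed clockwise, 0 when free; 20 N m per rad, so it shows the torque: 0.049 for 15 N square to the lever at the ball (about 3 mm of ball travel), -0.013 for 4 N the other way.
- green_bottle: Bystander: amber bottle with green cap, 52 mm wide, 120 mm tall, standing on the bench behind the pipe. Origin at the centre of its underside.
- white_jar: Bystander: white jar with yellow lid, 64 mm wide, 75 mm tall, standing on the bench behind the pipe. Origin at the centre of its underside.
- tee: Bystander: loose grey pipe tee, 70 x 50 x 28 mm, lying on the bench behind the pipe. Origin at its underside.
- spring_clip: Bystander: orange spring clip about 110 x 50 x 14 mm, lying on the bench to the robot's left. Origin at its underside.
- screwdriver: Bystander: screwdriver lying on the bench to the robot's right. Origin at its underside.
- air_stone: Bystander: grey air stone disc, 60 mm wide, 22 mm high, lying on the bench to the robot's right. Origin at its underside.

How it is judged:
By the outcome, as a careful person would: the job done as asked, in the order asked, and still so for the second after the job is handed in, with the robot touching nothing.
It also fails if it takes over 70 s, if anything falls off the work surface, if the arm or the gripper's body presses on something with over 40 N, if the wrist force passes 120 N, or if a joint passes its speed limit or range.

## Working session

There is one attempt and no reset: what is moved stays moved. The work goes in short steps, Python scripts to look and compute and a shell command to move; the robot and the scene stay as the last step left them, time stands still between calls to the robot, and variables do not carry over. Pictures are saved under pics/ and viewed, about 8 in all and at most 12, crops included, and the job is handed in when it is done.

```bash
mkdir -p pics; ls
cat > h.py <<'E'
import numpy as np,cv2
from rig import manip
def world(im,u,v,d=None):
    K=np.array(im["intrinsics"]);R=cv2.Rodrigues(np.array(im["rvec"],float))[0];t=np.array(im["tvec"],float).ravel()
    d=im["depth"][v,u] if d is None else d
    p=np.stack([(u-K[0,2])/K[0,0]*d,(v-K[1,2])/K[1,1]*d,d+0*u],-1)
    return (p-t)@R
def cloud(im):
    v,u=np.nonzero(im["depth"]>0); return u,v,world(im,u,v)
E
python3 - <<'E'
from h import *
a=manip.get_image("scene");b=manip.get_image("side")
import pickle;pickle.dump((a,b),open("im0.pkl","wb"))
for n,i in(("scene",a),("side",b)): cv2.imwrite(f"pics/{n}0.png",i["pixels"])
print(manip.get_state())
for im in(a,b):
    u,v,P=cloud(im);h=cv2.cvtColor(im["pixels"],cv2.COLOR_BGR2HSV)[v,u]
    m=(h[:,0]>3)&(h[:,0]<22)&(h[:,1]>150)&(h[:,2]>90)&(P[:,2]>.1)&(P[:,2]<.14)
    print(m.sum(),P[m].mean(0) if m.any() else 0,P[m].min(0),P[m].max(0))
    print(-cv2.Rodrigues(np.array(im["rvec"]))[0].T@np.array(im["tvec"]).ravel())
E
```

```text
pics
{'clock': 0.1, 'qpos': array([-1.28997755e+00,  2.76570961e-01,  1.50601005e+00, -3.02122577e-06,
        1.36068494e+00, -1.20988181e-01]), 'qd': array([-0.00085659, -0.00043319, -0.00206211, -0.00145024,  0.00044027,
        0.00037407]), 'effort': array([ 4.72522097e-04, -4.17703235e+01, -2.46403027e+01, -2.22628573e-04,
        5.84250127e-03, -2.31860594e-05]), 'position': array([ 0.22474318, -0.52875627,  0.23050244]), 'ee_rot': array([-0.14051703, -0.69283596, -0.1416963 ,  0.6929325 ]), 'contact_force': array([-1.11558482, -0.29708753, -0.5331325 ]), 'moment': array([ 0.03518719,  0.01432602, -0.00708048]), 'width': 0.08562510836833406}
47 [0.54782963 0.06767164 0.12791079] [0.53587059 0.05698819 0.12107784] [0.55760411 0.07683496 0.13487217]
[0.96836414 0.65344983 1.08298617]
90 [0.56092186 0.24228145 0.12211553] [0.53280024 0.05079274 0.10010973] [0.65953725 1.2441613  0.13396789]
[ 0.49187608 -0.71137288  0.77635429]
```

View pics/scene0.png

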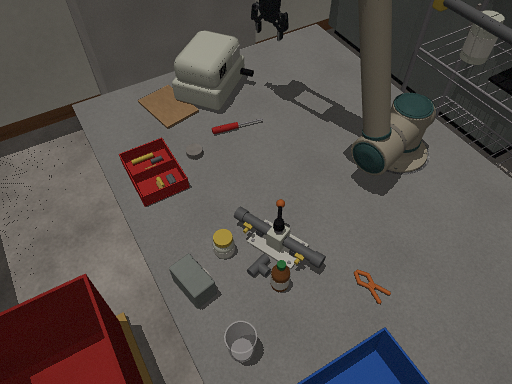

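View pics/side0.png

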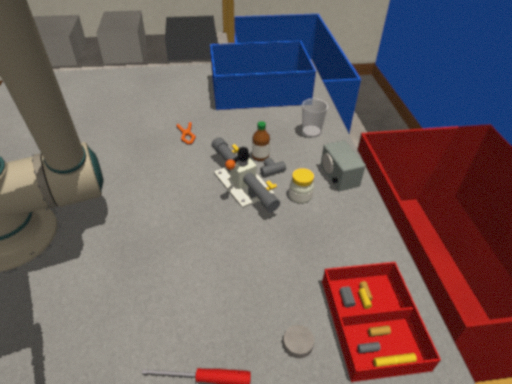

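Scene: ball at about (281,203), hub at (279,227), pipe from (240,214) to (323,260). Side: ball at (230,164), hub at (243,154). The lever points toward the robot. Next I'll fit the ball, the pipe and the hub.

```bash
python3 - <<'E'
from h import *
import pickle
from scipy.optimize import least_squares
for im in pickle.load(open("im0.pkl","rb")):
    u,v,P=cloud(im);hsv=cv2.cvtColor(im["pixels"],cv2.COLOR_BGR2HSV)[v,u].astype(int)
    m=(hsv[:,0]>3)&(hsv[:,0]<22)&(hsv[:,1]>150)&(hsv[:,2]>90)&(abs(P[:,0]-.548)<.03)&(abs(P[:,1]-.066)<.03)&(P[:,2]>.1)
    Q=P[m]
    r=least_squares(lambda c:np.linalg.norm(Q-c,axis=1)-.013,Q.mean(0)-[0,0,.008],loss="soft_l1",f_scale=.002)
    # ray-based: pixel centroid -> plane z=.119
    c=-cv2.Rodrigues(np.array(im["rvec"]))[0].T@np.array(im["tvec"]).ravel()
    def onz(uu,vv,z):
        p=world(im,np.array([uu]),np.array([vv]),np.array([1.]))[0]; return c+(p-c)*(z-c[2])/(p-c)[2]
    print("ball",m.sum(),r.x,"ray",onz(u[m].mean(),v[m].mean(),.119))
    # dark hub top
    near=np.hypot(P[:,0]-.62,P[:,1]-.06)<.09
    k=near&(hsv[:,2]<60)&(P[:,2]>.112)&(P[:,2]<.135)
    print("dark",k.sum(),P[k].round(3)[::max(1,k.sum()//25)].tolist())
    g=(np.hypot(P[:,0]-.62,P[:,1]-.06)<.2)&(hsv[:,1]<70)&(hsv[:,2]<140)&(P[:,2]>.045)&(P[:,2]<.07)
    print("pipe",g.sum());G=P[g][:,:2]
    l=cv2.fitLine(G.astype(np.float32),cv2.DIST_HUBER,0,.001,.001).ravel();
    d=(G-l[2:])@l[:2]; n=(G-l[2:])@[-l[1],l[0]];d=d[abs(n)<.022]
    print(l,np.percentile(d,[0,1,99,100]),"mid",l[2:]+l[:2]*(d.min()+d.max())/2)
    w=near&(hsv[:,1]<50)&(hsv[:,2]>150)&(abs(P[:,2]-.076)<.006)
    print("saddle",w.sum(),P[w].mean(0),cv2.minAreaRect(P[w][:,:2].astype(np.float32)) if w.sum()>3 else 0)
E
python3 - <<'E'
import cv2
a=cv2.imread("pics/scene0.png")[180:290,215:345];b=cv2.imread("pics/side0.png")[110:220,190:320]
cv2.imwrite("pics/crop.png",cv2.hconcat([cv2.resize(x,(400,338),interpolation=cv2.INTER_CUBIC) for x in(a,b)]))
E
```

```text
ball 47 [0.54527745 0.06472901 0.11923715] ray [0.54390679 0.06221226 0.119     ]
dark 128 [[0.557, 0.072, 0.121], [0.557, 0.077, 0.123], [0.557, 0.082, 0.124], [0.555, 0.086, 0.122], [0.564, 0.084, 0.117], [0.566, 0.091, 0.122], [0.564, 0.094, 0.119], [0.562, 0.097, 0.117], [0.574, 0.1, 0.119], [0.573, 0.104, 0.118], [0.576, 0.109, 0.121], [0.585, 0.111, 0.125], [0.571, 0.115, 0.121], [0.581, 0.115, 0.123], [0.593, 0.113, 0.123], [0.58, 0.12, 0.123], [0.593, 0.114, 0.121], [0.582, 0.123, 0.123], [0.595, 0.118, 0.121], [0.586, 0.128, 0.129], [0.597, 0.119, 0.12], [0.588, 0.132, 0.129], [0.596, 0.124, 0.12], [0.584, 0.131, 0.12], [0.595, 0.127, 0.118], [0.593, 0.13, 0.116]]
pipe 976
[ 0.4070523  -0.9134049   0.6010609   0.09841796] [-0.15660539 -0.15463194  0.12288494  0.12564286] mid [0.59475924 0.11255862]
saddle 91 [0.59496835 0.1231949  0.07601924] ((0.5847111940383911, 0.11772759258747101), (0.05118182674050331, 0.04459918662905693), 23.611778259277344)
ball 76 [0.54532047 0.06566331 0.11868355] ray [0.54527247 0.06654163 0.119     ]
dark 92 [[0.579, 0.122, 0.123], [0.587, 0.121,
[... 254 characters left out ...]
3], [0.593, 0.106, 0.121], [0.575, 0.108, 0.117], [0.582, 0.103, 0.12], [0.59, 0.105, 0.118], [0.572, 0.104, 0.117], [0.58, 0.103, 0.118], [0.588, 0.105, 0.115], [0.569, 0.1, 0.118], [0.577, 0.1, 0.117], [0.585, 0.103, 0.114], [0.566, 0.092, 0.121], [0.574, 0.098, 0.116], [0.566, 0.093, 0.117], [0.573, 0.094, 0.115], [0.565, 0.089, 0.118], [0.56, 0.083, 0.12], [0.568, 0.087, 0.116], [0.564, 0.081, 0.117]]
pipe 923
[ 0.38813052 -0.9216044   0.5781529   0.11471871] [-0.13290083 -0.12954654  0.15035677  0.15122666] mid [0.5817093  0.10627413]
saddle 119 [0.59155591 0.10348742 0.07460835] ((0.586686372756958, 0.10888724029064178), (0.055271174758672714, 0.033748798072338104), 22.960390090942383)
```

View pics/crop.png

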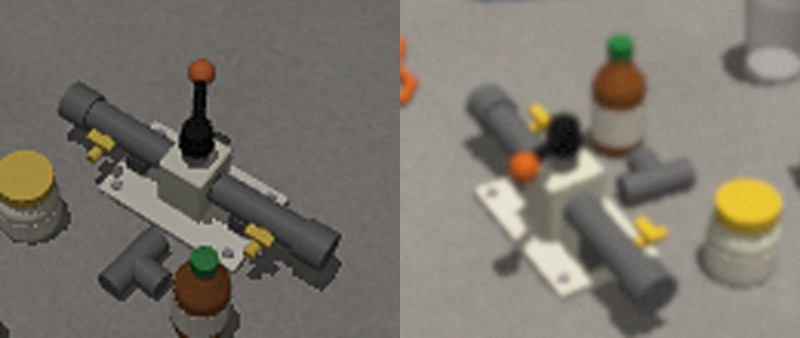

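The fits agree: ball (0.545, 0.065, 0.119), screw axis about (0.585, 0.116), distance about 64 mm against 65 expected. Stand yaw is about 23°, so the screw angle is about 0.36, inside 0–0.5. I'll push with the flat side (tool -z) of the shut fingers.

```bash
cat >> h.py <<'E'
from scipy.spatial.transform import Rotation as Ro
A=np.array([.5853,.1165])
def cur():
    s=manip.get_state();q=s["ee_rot"];return s,Ro.from_quat([q[1],q[2],q[3],q[0]])
def goal(th,gap,z,rad=.065,A=A):
    """TCP pose pushing clockwise: ball at world angle th(rad) about A, gap to ball surface; -tool z along cw tangent"""
    n=np.array([np.sin(th),-np.cos(th),0]);b=np.r_[A+rad*np.array([np.cos(th),np.sin(th)]),z]
    x=np.array([0,0,-1.]);zt=-n;y=np.cross(zt,x)
    return b-n*(.024+gap),Ro.from_matrix(np.c_[x,y,zt])
def show(p,R):
    s,R0=cur();print("delta cm",(R0.inv().apply(p-s["position"])*100).round(2),"dr",(R0.inv()*R).as_rotvec().round(3))
E
python3 - <<'E'
from h import *
th=np.arctan2(.0655-.1165,.5453-.5853)
print(np.degrees(th)); show(*goal(th,.02,.2)); print(goal(th,.02,.2)[0])
E
```

```text
-128.1075768775149
delta cm [  3.12 -38.29 -54.85] dr [-2.075e+00 -2.000e-03  1.000e-03]
[0.57980745 0.03820037 0.2       ]
```

```bash
python3 -m creep '{"delta_pos": [[0,-38.3,-54.9],[0,-38.3,-54.9],[0,-38.3,-54.9],[0,-38.3,-54.9],[0,-38.3,-54.9],[0,-38.3,-54.9],[0,-38.3,-54.9],[0,-38.3,-54.9],[0,-38.3,-54.9],[0,-38.3,-54.9]], "dr": [[-2.075,0,0],[-2.075,0,0],[-2.075,0,0],[-2.075,0,0],[-2.075,0,0],[-2.075,0,0],[-2.075,0,0],[-2.075,0,0],[-2.075,0,0],[-2.075,0,0]]}' -1 60
python3 - <<'E'
from h import *
show(*goal(np.radians(-128.1),.02,.2))
E
```

```text
clock: 1.1
position: [0.4909, -0.1036, 0.2311]
ee_rot: [0.577, 0.409, 0.577, -0.409]
contact_force: [-0.0, -1.0, -0.2]
width: -0.0001
delta cm [  3.11  13.09 -10.44] dr [-0.569  0.     0.   ]
```

```bash
python3 -m creep '{"delta_pos": [[3.1,13.1,-10.4],[3.1,13.1,-10.4],[3.1,13.1,-10.4],[3.1,13.1,-10.4],[3.1,13.1,-10.4],[3.1,13.1,-10.4]], "dr": [[-0.569,0,0],[-0.569,0,0],[-0.569,0,0],[-0.569,0,0],[-0.569,0,0],[-0.569,0,0]]}'
python3 - <<'E'
from h import *
show(*goal(np.radians(-128.1),.015,.103))
print(manip.get_state()["qpos"])
for n in("wrist","side"): cv2.imwrite(f"pics/{n}1.png",manip.get_image(n)["pixels"])
F=[]
for i in range(3): manip.get_image("side");s=manip.get_state();F.append(s["contact_force"])
print(np.round(F,2))
E
```

```text
clock: 1.7
position: [0.5799, 0.0353, 0.1997]
ee_rot: [0.667, 0.232, 0.668, -0.234]
contact_force: [0.2, 0.1, 1.0]
width: -0.0004
delta cm [ 9.67  0.24 -0.68] dr [-0.007 -0.001  0.002]
[-5.83783530e-02  3.04865572e-01  1.54307656e+00 -1.00909516e-03
  1.29551610e+00 -9.57349408e-01]
[[ 0.15 -0.55 -0.62]
 [ 0.29 -0.7  -0.48]
 [ 0.17 -0.13  0.41]]
```

View pics/wrist1.png

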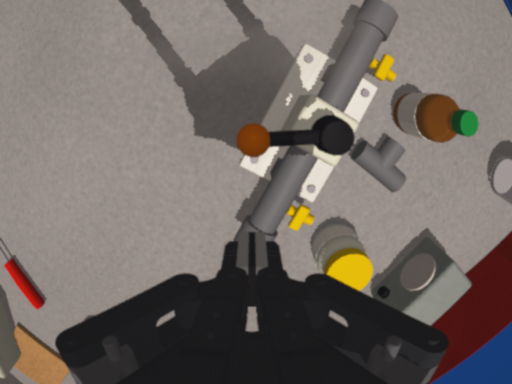

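Wrist view: the shut fingertips at (252,240) are in line with the ball at (254,140). The hub at (333,135) is off to the +y side. Clear to descend.

```bash
python3 -m creep '{"delta_pos": [[3,0.2,0],[6,0.2,0],[9.6,0.2,0],[9.6,0.2,0],[9.6,0.2,-0.4]], "dr": [[0,0,0],[0,0,0],[0,0,0],[0,0,0],[0,0,0]]}'
python3 - <<'E'
from h import *
s,R=cur()
print(R.inv().apply(np.r_[A,.119]-s["position"])*100, R.inv().apply([.5453,.0655,.119]-s["position"])*100)
im=manip.get_image("side");cv2.imwrite("pics/side2.png",cv2.resize(im["pixels"][90:240,150:350],(800,600),interpolation=cv2.INTER_CUBIC))
E
```

```text
clock: 2.45
position: [0.5789, 0.0386, 0.1047]
ee_rot: [0.668, 0.233, 0.667, -0.233]
contact_force: [0.0, -0.7, 0.6]
width: 0.0002
[-1.43082342  6.49669705 -4.35086222] [-1.42976087  0.01535462 -4.30396686]
```

View pics/side2.png

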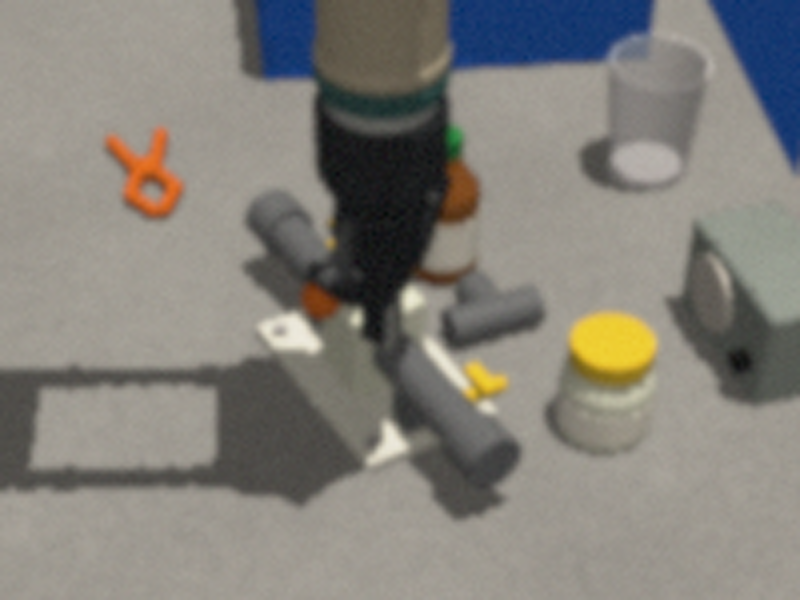

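Side view: the fingertip at about (375,335) is clear of the ball at (320,297). Closing in on the ball.

```bash
python3 -m creep '{"delta_pos": [[0,0,-0.5],[0,0,-1.0],[0,0,-1.3],[0,0,-1.5],[0,0,-1.6],[0,0,-1.7],[0,0,-1.75],[0,0,-1.75]], "dr": [[0,0,0],[0,0,0],[0,0,0],[0,0,0],[0,0,0],[0,0,0],[0,0,0],[0,0,0]]}'
python3 -m creep '{"delta_pos": [[0,0,-0.05],[0,0,-0.1],[0,0,-0.15],[0,0,-0.2],[0,0,-0.2]], "dr": [[0,0,0],[0,0,0],[0,0,0],[0,0,0],[0,0,0]]}'
```

```text
clock: 3.3
position: [0.5649, 0.0503, 0.1042]
ee_rot: [0.668, 0.233, 0.668, -0.233]
contact_force: [0.1, -0.3, 0.5]
width: 0.0002
clock: 3.8
position: [0.5636, 0.0513, 0.1044]
ee_rot: [0.668, 0.233, 0.667, -0.233]
contact_force: [0.7, -1.2, -1.1]
width: 0.0001
```

```bash
python3 -m creep '{"delta_pos": [[0,-0.06,-0.16],[0,-0.11,-0.33],[0,-0.16,-0.5],[0,-0.21,-0.66],[0,-0.25,-0.83],[0,-0.29,-1.0]], "dr": [[0.025,0,0],[0.05,0,0],[0.075,0,0],[0.1,0,0],[0.125,0,0],[0.15,0,0]]}'
```

```text
clock: 4.4
position: [0.5564, 0.0536, 0.1049]
ee_rot: [0.651, 0.282, 0.646, -0.283]
contact_force: [5.2, -6.1, -2.0]
width: -0.0004
```

```bash
python3 -m creep '{"delta_pos": [[0,-0.06,-0.16],[0,-0.11,-0.33],[0,-0.16,-0.5],[0,-0.21,-0.66],[0,-0.25,-0.83],[0,-0.29,-1.0],[0,-0.32,-1.17],[0,-0.35,-1.34],[0,-0.37,-1.51],[0,-0.39,-1.68]], "dr": [[0.025,0,0],[0.05,0,0],[0.075,0,0],[0.1,0,0],[0.125,0,0],[0.15,0,0],[0.175,0,0],[0.2,0,0],[0.225,0,0],[0.25,0,0]]}'
python3 - <<'E'
from h import *
s,R=cur();print(R.inv().apply(s["contact_force"]),R.inv().apply(np.r_[A,.119]-s["position"])*100, R.inv().apply([0,0,1]))
ims=[manip.get_image(n) for n in("scene","side")]
for im in ims:
    u,v,P=cloud(im);hsv=cv2.cvtColor(im["pixels"],cv2.COLOR_BGR2HSV)[v,u].astype(int)
    m=(hsv[:,0]>3)&(hsv[:,0]<22)&(hsv[:,1]>150)&(hsv[:,2]>90)&(abs(P[:,0]-.53)<.04)&(abs(P[:,1]-.09)<.05)&(P[:,2]>.1)
    print(m.sum(),P[m].mean(0))
    if m.sum()>10:
        from scipy.optimize import least_squares
        Q=P[m];print(least_squares(lambda c:np.linalg.norm(Q-c,axis=1)-.013,Q.mean(0)-[0,0,.008],loss="soft_l1",f_scale=.002).x)
E
```

```text
clock: 5.4
position: [0.5407, 0.0626, 0.1047]
ee_rot: [0.61, 0.36, 0.606, -0.362]
contact_force: [2.8, -8.4, -0.6]
width: 0.0002
[ 0.67710817 -1.55560315  8.72351029] [-1.44503734  6.49850027 -2.58440279] [-9.99984529e-01  1.78949679e-04  5.55965209e-03]
2 [0.53330139 0.09042609 0.12988981]
4 [0.52153781 0.07143784 0.11943047]
```

```bash
python3 -m creep '{"delta_pos": [[0,-0.06,-0.16],[0,-0.11,-0.33],[0,-0.16,-0.5],[0,-0.21,-0.66],[0,-0.25,-0.83],[0,-0.29,-1.0],[0,-0.32,-1.17],[0,-0.35,-1.34],[0,-0.37,-1.51],[0,-0.39,-1.68]], "dr": [[0.025,0,0],[0.05,0,0],[0.075,0,0],[0.1,0,0],[0.125,0,0],[0.15,0,0],[0.175,0,0],[0.2,0,0],[0.225,0,0],[0.25,0,0]]}'
python3 - <<'E'
from h import *
s,R=cur();print(R.inv().apply(s["contact_force"]),R.inv().apply(np.r_[A,.119]-s["position"])*100)
n=-R.as_matrix()[:,2];print("theta",np.degrees(np.arctan2(n[0],-n[1])))
E
```

```text
clock: 6.5
position: [0.5278, 0.0754, 0.1044]
ee_rot: [0.559, 0.432, 0.557, -0.435]
contact_force: [0.3, -9.1, -0.3]
width: -0.0
[ 0.37873399 -1.9911088   8.83951882] [-1.48040752  6.5863246  -2.55762696]
theta -165.7146189492022
```

```bash
python3 -m creep '{"delta_pos": [[0,-0.06,-0.13],[0,-0.09,-0.26],[0,-0.13,-0.39],[0,-0.17,-0.53],[0,-0.21,-0.66],[0,-0.23,-0.79],[0,-0.23,-0.79]], "dr": [[0.02,0,0],[0.04,0,0],[0.06,0,0],[0.08,0,0],[0.1,0,0],[0.12,0,0],[0.12,0,0]]}'
python3 -m creep '{"delta_pos": [[0,-0.02,-0.07],[0,-0.05,-0.13],[0,-0.07,-0.2],[0,-0.09,-0.26],[0,-0.09,-0.26]], "dr": [[0.01,0,0],[0.02,0,0],[0.03,0,0],[0.04,0,0],[0.04,0,0]]}'
```

```text
clock: 7.2
position: [0.5228, 0.0828, 0.1043]
ee_rot: [0.532, 0.465, 0.531, -0.468]
contact_force: [-0.6, -6.8, 0.7]
width: 0.0002
clock: 7.7
position: [0.5215, 0.0852, 0.1043]
ee_rot: [0.523, 0.475, 0.521, -0.479]
contact_force: [-0.1, -7.5, 1.5]
width: -0.0
```

```bash
for i in 1; do python3 -m creep '{"delta_pos": [[0,-0.02,-0.07],[0,-0.05,-0.13],[0,-0.07,-0.2],[0,-0.07,-0.2]], "dr": [[0.01,0,0],[0.02,0,0],[0.03,0,0],[0.03,0,0]]}'; done
python3 -m creep '{"delta_pos": [[0,-0.02,-0.07],[0,-0.05,-0.13],[0,-0.05,-0.13]], "dr": [[0.01,0,0],[0.02,0,0],[0.02,0,0]]}'
```

```text
clock: 8.1
position: [0.5205, 0.0871, 0.1042]
ee_rot: [0.515, 0.483, 0.514, -0.486]
contact_force: [-0.5, -7.5, 0.8]
width: 0.0003
clock: 8.4
position: [0.5199, 0.0884, 0.1042]
ee_rot: [0.511, 0.488, 0.509, -0.492]
contact_force: [0.1, -6.9, 0.8]
width: 0.0002
```

```bash
python3 -m creep '{"delta_pos": [[0,-0.02,-0.07],[0,-0.05,-0.13],[0,-0.05,-0.13]], "dr": [[0.01,0,0],[0.02,0,0],[0.02,0,0]]}'
```

```text
clock: 8.7
position: [0.5193, 0.0897, 0.1042]
ee_rot: [0.506, 0.493, 0.504, -0.497]
contact_force: [-0.4, -7.9, 0.4]
width: 0.0
```

```bash
python3 -m creep '{"delta_pos": [[0,-0.01,-0.05],[0,-0.02,-0.1],[0,-0.02,-0.1]], "dr": [[0,0,0],[0,0,0],[0,0,0]]}'
```

```text
clock: 9.0
position: [0.519, 0.0906, 0.1042]
ee_rot: [0.506, 0.493, 0.505, -0.497]
contact_force: [-0.2, -8.2, 2.0]
width: -0.0
```

```bash
python3 -m creep '{"delta_pos": [[0,0,-0.05],[0,0,-0.1],[0,0,-0.1]], "dr": [[0,0,0],[0,0,0],[0,0,0]]}'
```

```text
clock: 9.3
position: [0.5188, 0.0916, 0.1042]
ee_rot: [0.505, 0.493, 0.505, -0.497]
contact_force: [-0.1, -7.4, 1.6]
width: -0.0
```

```bash
python3 -m creep '{"delta_pos": [[0,0,-0.05],[0,0,-0.1],[0,0,-0.1]], "dr": [[0,0,0],[0,0,0],[0,0,0]]}'
```

```text
clock: 9.6
position: [0.5186, 0.0926, 0.1041]
ee_rot: [0.505, 0.493, 0.505, -0.497]
contact_force: [-1.6, -8.6, 1.6]
width: 0.0001
```

```bash
python3 -m creep '{"delta_pos": [[0,0,-0.05],[0,0,-0.1],[0,0,-0.1]], "dr": [[0,0,0],[0,0,0],[0,0,0]]}'
```

```text
clock: 9.9
position: [0.5184, 0.0936, 0.1041]
ee_rot: [0.505, 0.493, 0.505, -0.497]
contact_force: [-1.7, -6.6, 1.3]
width: 0.0001
```

```bash
python3 -m creep '{"delta_pos": [[0,0,-0.03],[0,0,-0.06],[0,0,-0.06]], "dr": [[0,0,0],[0,0,0],[0,0,0]]}'
```

```text
clock: 10.2
position: [0.5183, 0.0942, 0.1041]
ee_rot: [0.505, 0.493, 0.505, -0.497]
contact_force: [-2.8, -8.5, 2.8]
width: -0.0
```

```bash
python3 -m creep '{"delta_pos": [[0,0,-0.03],[0,0,-0.06],[0,0,-0.06]], "dr": [[0,0,0],[0,0,0],[0,0,0]]}'
```

```text
clock: 10.5
position: [0.5181, 0.0948, 0.1041]
ee_rot: [0.505, 0.493, 0.505, -0.497]
contact_force: [-2.2, -8.3, 1.0]
width: -0.0002
```

```bash
python3 -m creep '{"delta_pos": [[0,-0.02,-0.04],[0,-0.05,-0.08],[0,-0.05,-0.08]], "dr": [[0.01,0,0],[0.02,0,0],[0.02,0,0]]}'
```

```text
clock: 10.8
position: [0.5178, 0.0956, 0.1041]
ee_rot: [-0.5, -0.498, -0.5, 0.502]
contact_force: [-0.6, -7.2, 1.2]
width: -0.0001
```

```bash
python3 -m creep '{"delta_pos": [[0,-0.02,-0.04],[0,-0.05,-0.08],[0,-0.05,-0.08]], "dr": [[0.01,0,0],[0.02,0,0],[0.02,0,0]]}'
```

```text
clock: 11.1
position: [0.5174, 0.0963, 0.1041]
ee_rot: [-0.495, -0.503, -0.495, 0.507]
contact_force: [-1.4, -8.3, 1.7]
width: -0.0001
```

```bash
python3 -m creep '{"delta_pos": [[0,-0.02,-0.04],[0,-0.05,-0.08],[0,-0.05,-0.08]], "dr": [[0.01,0,0],[0.02,0,0],[0.02,0,0]]}'
python3 - <<'E'
from h import *
s,R=cur();print(R.inv().apply(s["contact_force"]),R.inv().apply(np.r_[A,.119]-s["position"])*100)
n=-R.as_matrix()[:,2];print("theta",np.degrees(np.arctan2(n[0],-n[1])))
im=manip.get_image("wrist");cv2.imwrite("pics/w3.png",im["pixels"])
cv2.imwrite("pics/s3.png",manip.get_image("scene")["pixels"])
E
```

```text
clock: 11.4
position: [0.5171, 0.0967, 0.1042]
ee_rot: [-0.491, -0.508, -0.489, 0.512]
contact_force: [-1.9, -9.0, 1.4]
width: 0.0004
[-1.31444937 -1.5010874   9.08887112] [-1.51681052  6.72829812 -2.23589429]
theta 177.74018581426336
```

View pics/w3.png

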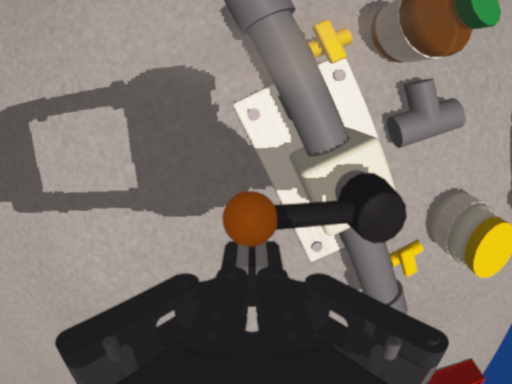

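Wrist view: the fingers at (250,245) bear on the ball at (250,218), square to the lever, hub at (370,208). The angle is close to home, so I'm watching for the force to rise.

```bash
python3 -m creep '{"delta_pos": [[0,0,-0.03],[0,0,-0.06],[0,0,-0.06]], "dr": [[0,0,0],[0,0,0],[0,0,0]]}'
```

```text
clock: 11.8
position: [0.5171, 0.097, 0.1042]
ee_rot: [-0.491, -0.507, -0.489, 0.512]
contact_force: [-0.7, -10.1, 1.6]
width: -0.0003
```

```bash
python3 -m creep '{"delta_pos": [[0,0,-0.03],[0,0,-0.06],[0,0,-0.06]], "dr": [[0,0,0],[0,0,0],[0,0,0]]}'
```

```text
clock: 12.1
position: [0.5171, 0.0972, 0.1041]
ee_rot: [-0.491, -0.507, -0.489, 0.512]
contact_force: [-1.7, -11.5, 2.0]
width: 0.0003
```

The screw is home: the ball now gives only about 0.25 mm per 1.2 N, which matches the lever's 4.7 N/mm. Ramping up to 15 N.

```bash
python3 -m creep '{"delta_pos": [[0,0,-0.04],[0,0,-0.08],[0,0,-0.12],[0,0,-0.15],[0,0,-0.15],[0,0,-0.15]], "dr": [[0,0,0],[0,0,0],[0,0,0],[0,0,0],[0,0,0],[0,0,0]]}'
python3 - <<'E'
from h import *
F=[]
for i in range(4): manip.get_image("wrist");F.append(manip.get_state()["contact_force"])
print(np.round(F,1),np.mean(F,0),cur()[0]["position"])
E
```

```text
clock: 12.7
position: [0.517, 0.0978, 0.1041]
ee_rot: [-0.492, -0.506, -0.489, 0.513]
contact_force: [-1.1, -14.1, 3.1]
width: -0.0
[[ -2.  -13.7   2.3]
 [ -1.9 -13.7   1.6]
 [ -2.1 -13.1   1.8]
 [ -1.7 -13.    2.6]] [ -1.90435925 -13.35657972   2.08869023] [0.51698005 0.0978315  0.10414407]
```

```bash
python3 -m creep '{"delta_pos": [[0,0,-0.04],[0,0,-0.08],[0,0,-0.1],[0,0,-0.1]], "dr": [[0,0,0],[0,0,0],[0,0,0],[0,0,0]]}'
python3 - <<'E'
from h import *
F=[]
for i in range(4): manip.get_image("wrist");F.append(manip.get_state()["contact_force"])
print(np.mean(F,0),cur()[0]["position"])
E
```

```text
clock: 13.3
position: [0.5169, 0.0983, 0.1041]
ee_rot: [-0.492, -0.506, -0.489, 0.513]
contact_force: [-2.3, -14.7, 1.5]
width: 0.0003
[ -1.5111791  -15.05264767   2.2561851 ] [0.51691364 0.09825029 0.10412632]
```

```bash
python3 -m creep '{"delta_pos": [[0,0,-0.02],[0,0,-0.02],[0,0,-0.02],[0,0,-0.02],[0,0,-0.02],[0,0,-0.02],[0,0,-0.02],[0,0,-0.02],[0,0,-0.02],[0,0,-0.02]], "dr": [[0,0,0],[0,0,0],[0,0,0],[0,0,0],[0,0,0],[0,0,0],[0,0,0],[0,0,0],[0,0,0],[0,0,0]]}'
python3 - <<'E'
from h import *
F=[]
for i in range(8): manip.get_image("wrist");F.append(manip.get_state()["contact_force"])
print(np.mean(F,0),cur()[0]["position"])
E
python3 -m creep '{"delta_pos": [[0,0,0],[0,0,0],[0,0,0],[0,0,0],[0,0,0],[0,0,0]], "dr": [[0,0,0],[0,0,0],[0,0,0],[0,0,0],[0,0,0],[0,0,0]]}'
```

```text
clock: 14.5
position: [0.5169, 0.0983, 0.1041]
ee_rot: [-0.492, -0.506, -0.489, 0.513]
contact_force: [-2.3, -15.4, 1.9]
width: -0.0002
[ -1.84121633 -15.36820744   2.46114818] [0.51691987 0.09835485 0.10413838]
clock: 15.5
position: [0.5169, 0.0984, 0.1041]
ee_rot: [-0.492, -0.506, -0.489, 0.513]
contact_force: [-1.7, -15.1, 3.0]
width: -0.0004
```

The 15 N hold lasted over 2 s. Now backing off, lifting, and crossing to the other side of the ball.

```bash
python3 -m creep '{"delta_pos": [[0,0,0.3],[0,0,1],[0,0,2.5],[-3,0,2.8],[-7,0,2.8],[-7,0,2.8],[-7,0,-2],[-7,0,-6],[-7,0,-6.5],[-7,0,-6.5]], "dr": [[0,0,0],[0,0,0],[0,0,0],[0,0,0],[0,0,0],[0,0,0],[0,0,0],[0,0,0],[0,0,0],[0,0,0]]}'
python3 - <<'E'
from h import *
ims=[manip.get_image(n) for n in("scene","side","wrist")]
from scipy.optimize import least_squares
for im in ims[:2]:
    u,v,P=cloud(im);hsv=cv2.cvtColor(im["pixels"],cv2.COLOR_BGR2HSV)[v,u].astype(int)
    m=(hsv[:,0]>3)&(hsv[:,0]<22)&(hsv[:,1]>150)&(hsv[:,2]>90)&(abs(P[:,0]-.52)<.03)&(abs(P[:,1]-.118)<.03)&(P[:,2]>.1)
    if m.sum()>5:
        Q=P[m];print(m.sum(),least_squares(lambda c:np.linalg.norm(Q-c,axis=1)-.013,Q.mean(0)-[0,0,.008],loss="soft_l1",f_scale=.002).x)
s,R=cur();print(s["position"],R.inv().apply(np.array([.5195,.119,.119])-s["position"])*100,s["contact_force"])
cv2.imwrite("pics/w4.png",ims[2]["pixels"])
E
```

```text
clock: 16.5
position: [0.5208, 0.1691, 0.1736]
ee_rot: [-0.49, -0.509, -0.491, 0.51]
contact_force: [-0.2, -0.7, 0.8]
width: 0.0004
43 [0.51774274 0.11809201 0.11867461]
69 [0.518153   0.11846599 0.11859773]
[0.5210644  0.16734185 0.17385   ] [5.48924378 0.04623287 4.83167711] [ 0.31567102 -0.6913135  -0.2271595 ]
```

View pics/w4.png

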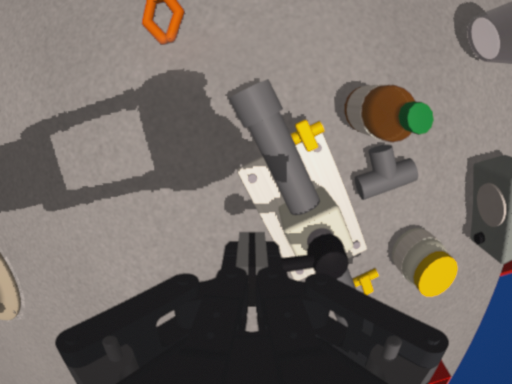

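Wrist view: the fingers at (252,240) now stand beyond the ball (hidden beneath them). Hub is at (327,257). The side beneath is free, so I'm going down and approaching the ball.

```bash
python3 -m creep '{"delta_pos": [[3,0.2,0],[6.5,0.2,0],[7,0.2,0],[7,0.2,0.5],[7,0.2,1.2],[7,0.2,1.8],[7,0.2,2.0],[7,0.2,2.1],[7,0.2,2.1]], "dr": [[0,0,0],[0,0,0],[0,0,0],[0,0,0],[0,0,0],[0,0,0],[0,0,0],[0,0,0],[0,0,0]]}'
python3 - <<'E'
from h import *
F=[]
for i in range(4): manip.get_image("wrist");F.append(manip.get_state()["contact_force"])
print(np.mean(F,0),cur()[0]["position"])
E
```

```text
clock: 17.55
position: [0.5229, 0.1473, 0.1048]
ee_rot: [0.49, 0.51, 0.49, -0.51]
contact_force: [-0.7, -0.3, 0.1]
width: 0.0001
[-0.37360837 -0.17039721 -0.61080838] [0.52261455 0.14757983 0.10429723]
```

```bash
python3 -m creep '{"delta_pos": [[0,0,0.1],[0,0,0.2],[0,0,0.3],[0,0,0.35],[0,0,0.4],[0,0,0.4]], "dr": [[0,0,0],[0,0,0],[0,0,0],[0,0,0],[0,0,0],[0,0,0]]}'
```

```text
clock: 18.35
position: [0.5225, 0.1433, 0.1043]
ee_rot: [-0.49, -0.51, -0.49, 0.51]
contact_force: [0.5, 0.4, -1.5]
width: -0.0
```

```bash
python3 -m creep '{"delta_pos": [[0,0,0.04],[0,0,0.08],[0,0,0.1],[0,0,0.1]], "dr": [[0,0,0],[0,0,0],[0,0,0],[0,0,0]]}'
python3 - <<'E'
from h import *
F=[]
for i in range(4): manip.get_image("wrist");F.append(manip.get_state()["contact_force"])
print(np.mean(F,0),cur()[0]["position"])
E
```

```text
clock: 18.75
position: [0.5224, 0.1423, 0.1043]
ee_rot: [-0.49, -0.51, -0.49, 0.51]
contact_force: [-0.1, -0.2, -0.0]
width: -0.0001
[ 0.42517836 -0.14896587 -0.27424344] [0.52241581 0.14237213 0.10428286]
```

```bash
python3 -m creep '{"delta_pos": [[0,0,0.04],[0,0,0.08],[0,0,0.1],[0,0,0.1]], "dr": [[0,0,0],[0,0,0],[0,0,0],[0,0,0]]}'
python3 - <<'E'
from h import *
F=[]
for i in range(4): manip.get_image("wrist");F.append(manip.get_state()["contact_force"])
print(np.mean(F,0),cur()[0]["position"])
E
```

```text
clock: 19.35
position: [0.5223, 0.1415, 0.1043]
ee_rot: [0.49, 0.51, 0.49, -0.51]
contact_force: [-0.5, 0.6, -0.5]
width: -0.0001
[ 0.03013653  0.9740384  -0.3480271 ] [0.52233698 0.14147192 0.10428208]
```

Contact at about 1 N. Ramping to 4 N.

```bash
python3 -m creep '{"delta_pos": [[0,0,0.03],[0,0,0.06],[0,0,0.09],[0,0,0.12],[0,0,0.12]], "dr": [[0,0,0],[0,0,0],[0,0,0],[0,0,0],[0,0,0]]}'
python3 - <<'E'
from h import *
F=[]
for i in range(5): manip.get_image("wrist");F.append(manip.get_state()["contact_force"])
print(np.mean(F,0),cur()[0]["position"])
E
```

```text
clock: 20.05
position: [0.5223, 0.1406, 0.1043]
ee_rot: [0.49, 0.51, 0.49, -0.51]
contact_force: [-1.5, 3.9, 0.7]
width: 0.0002
[-0.50331408  4.42539786  0.48969281] [0.52224846 0.14046572 0.10429448]
```

```bash
python3 -m creep '{"delta_pos": [[0,0,-0.02],[0,0,-0.02],[0,0,-0.02],[0,0,-0.02],[0,0,-0.02],[0,0,-0.02],[0,0,-0.02],[0,0,-0.02],[0,0,-0.02],[0,0,-0.02]], "dr": [[0,0,0],[0,0,0],[0,0,0],[0,0,0],[0,0,0],[0,0,0],[0,0,0],[0,0,0],[0,0,0],[0,0,0]]}'
python3 - <<'E'
from h import *
F=[]
for i in range(8): manip.get_image("wrist");F.append(manip.get_state()["contact_force"])
print(np.mean(F,0),cur()[0]["position"])
E
python3 -m creep '{"delta_pos": [[0,0,0],[0,0,0],[0,0,0],[0,0,0]], "dr": [[0,0,0],[0,0,0],[0,0,0],[0,0,0]]}'
```

```text
clock: 21.3
position: [0.5223, 0.1404, 0.1043]
ee_rot: [-0.49, -0.51, -0.49, 0.51]
contact_force: [-1.1, 4.4, 0.9]
width: -0.0003
[-1.12175024  4.57442506  0.83104699] [0.52226389 0.1403843  0.10426515]
clock: 22.1
position: [0.5223, 0.1404, 0.1043]
ee_rot: [-0.49, -0.51, -0.49, 0.51]
contact_force: [-1.1, 4.5, 0.3]
width: 0.0001
```

It reads about 4.5 N, a little high, so I'll ease slightly and hold another second nearer 4 N.

```bash
python3 -m creep '{"delta_pos": [[0,0,-0.04],[0,0,-0.04],[0,0,-0.04],[0,0,-0.04],[0,0,-0.04],[0,0,-0.04],[0,0,-0.04],[0,0,-0.04],[0,0,-0.04],[0,0,-0.04]], "dr": [[0,0,0],[0,0,0],[0,0,0],[0,0,0],[0,0,0],[0,0,0],[0,0,0],[0,0,0],[0,0,0],[0,0,0]]}'
python3 - <<'E'
from h import *
F=[]
for i in range(8): manip.get_image("wrist");F.append(manip.get_state()["contact_force"])
print(np.mean(F,0),cur()[0]["position"])
E
python3 -m creep '{"delta_pos": [[0,0,0],[0,0,-0.5],[0,0,-1.5],[0,0,-2.5],[-3,0,-3],[-7,0,-3],[-11,0,-3],[-12,0,-3],[-12,0,-3]], "dr": [[0,0,0],[0,0,0],[0,0,0],[0,0,0],[0,0,0],[0,0,0],[0,0,0],[0,0,0],[0,0,0]]}'
python3 - <<'E'
from h import *
from scipy.optimize import least_squares
import pickle
old=pickle.load(open("im0.pkl","rb"))
for n,o in zip(("scene","side"),old):
    im=manip.get_image(n)
    u,v,P=cloud(im);hsv=cv2.cvtColor(im["pixels"],cv2.COLOR_BGR2HSV)[v,u].astype(int)
    m=(hsv[:,0]>3)&(hsv[:,0]<22)&(hsv[:,1]>150)&(hsv[:,2]>90)&(abs(P[:,0]-.52)<.03)&(abs(P[:,1]-.118)<.03)&(P[:,2]>.1)
    if m.sum()>5:
        Q=P[m];print(m.sum(),least_squares(lambda c:np.linalg.norm(Q-c,axis=1)-.013,Q.mean(0)-[0,0,.008],loss="soft_l1",f_scale=.002).x)
    cv2.imwrite(f"pics/{n}9.png",im["pixels"])
s=manip.get_state();print(s["clock"],s["position"],s["contact_force"],s["qd"].round(3))
E
```

```text
clock: 23.1
position: [0.5223, 0.1407, 0.1043]
ee_rot: [-0.49, -0.51, -0.49, 0.51]
contact_force: [-0.3, 4.0, 0.9]
width: -0.0002
[-1.40366884  3.64291467  0.58252326] [0.52233975 0.14074617 0.1042921 ]
clock: 24.4
position: [0.5249, 0.1714, 0.2263]
ee_rot: [0.491, 0.511, 0.489, -0.508]
contact_force: [-0.6, 0.9, -0.1]
width: -0.0001
51 [0.51854511 0.1176653  0.11929921]
71 [0.5176124  0.11861598 0.11836868]
24.5 [0.52282566 0.17084521 0.22312782] [-0.50046704  0.55719894 -0.7011469 ] [-0.004  0.014  0.023  0.001  0.001 -0.002]
```

View pics/scene9.png

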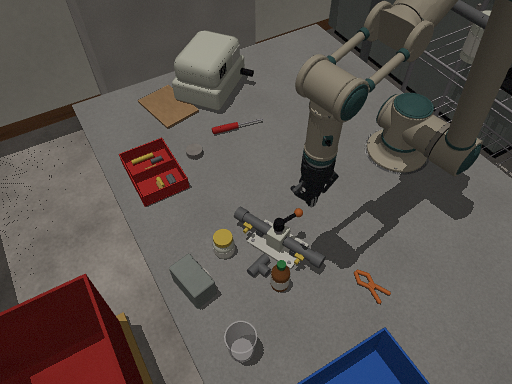

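Scene: the gripper at (313,190) is clear of the ball at (298,212). The bottle, jar, tee, clip, screwdriver and stone are where they were. The ball reads the same before and after the back-push, within about 1 mm.

```bash
python3 -c "
from rig import manip
print(manip.sign_off())"
```

```text
the job is handed in; nothing more can be done
None
```

The clamp screw is home and held in both directions, and I've handed the job in at about 24.5 s on the clock.

- **Tightening:** I pushed the ball clockwise with the side of the shut fingers. At about 181° in the world frame, where I expected the stop, the force rose from about 8 N. From there the ball gave only as much as the lever's own flex.
- **15 N hold:** I held a measured 15.0–15.4 N for over 2 s. The highest reading I saw, sideways components included, was about 15.7 N.
- **Back-push:** I first held about 4.5 N for about 2 s, slightly above the 4 N asked. I then eased to about 3.6–4.0 N for another 1.4 s. No reading went above about 4.7 N.
- **Last checks:** The ball was at (0.518, 0.118) m both before and after the back-push, within 1 mm, so the screw did not come loose. The gripper is well clear of the lever, and by eye in the last scene picture none of the other things have moved.

The force readings carry about 0.5 N of noise and offset. I could not read the screw angle directly, so "home" rests on the stiffness at the stop and the camera position of the ball.

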